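# Sweep the ring blanks into the catch pan

## Robot

A 7-joint arm with a two-finger parallel gripper is mounted at the origin on a cart in front of the work surface, level with it; the furniture and walls round the work are solid. World frame = base frame: x ahead of the robot, y to its left, z up, the work surface at z = 0. Lengths are in m, angles in rad, forces in N, time in s.
With the tool pointing down it reaches from about 0.4 to 0.85 m from the base axis. Payload 4.5 kg.
Tool frame: the origin (TCP) lies at the centre of the arm's flange, where the gripper is bolted on; the fingertips stand r.tcp_to_tips ahead of it and the grasp point (between the pads) lies 147 mm ahead of it (r.tcp_to_tips is the distance from the TCP to the fingertips, in m); x points along the fingers, y is the direction in which the jaws open and shut, and the axes are right-handed (so a half turn about x gives the same grasp; the last joint's range is limited). The gripper opens to 88 mm and grips with 3 to 60 N. Pads are 18 mm wide; open, the fingers measure 123 mm over their backs; the gripper's body (75 mm by 187 mm) begins 45 mm behind the grasp point.
Start: joints at [1.178, 0.689, -0.195, 1.565, 0.157, 0.902, -0.215], TCP at [0.259, -0.569, 0.405] pointing down, gripper open.
Joint ranges: [-3.01, 3.01], [-0.46, 2.08], [-1.47, 1.51], [0.13, 2.56], [-1, 4.14], [0.04, 2.09], [-2.66, 2.66]. Speed limits (rad/s): [2.57, 2.57, 3.14, 3.14, 3.14, 3.14, 3.14].

## Interface

Orientations are given as a unit quaternion [x, y, z, w].
In Python, from plant import r, eyes gives the robot as it stands.
- The arm moves only by the tool carry_out, never from a script. Its argument "targets" is text: rows parted by semicolons, each of 5 numbers parted by spaces: the opening, from 0 (shut) to 1 (fully open), then the shift along the tool's x, y, z in mm, then the turn about the tool's x in rad. A call has 1 to 20 rows; each row shifts and turns the commanded pose from where the row before left it, along the tool's axes as they then stand; what a row does not reach is not made up. A row lasts 1/12 s, in which the tool goes at most 41.7 mm and 7.16 degrees, less where a joint would pass 70% of its speed; a pose out of reach is approached as far as the arm can. A call is refused whole if a number of a shift passes 41.7 or a number of a turn 0.125, either way. A call with a gripper value outside its range is refused whole. The fingers move at their own pace and stop on an object; "force" is the grip in N (left out, the last holds). Time passes only in rows, so rows that do not move let the fingers close. It gives the time, the measured TCP pose, the force and the opening at its end, in the units of the state.
- r.get_state(): the state, without advancing time (a new reading comes with each control period).
- eyes.snapshot(name): name is "scene" or "side" or "wrist"; returns (picture, depth): 420x560x3 uint8, blue, green, red; 420x560 float32, m along the optical axis (not along the pixel's ray), 0 where there is no reading.
- eyes.camera_params(name): a dict with "intrinsics" (3x3 intrinsics, pixels), "rvec" (rotation vector, rad) and "tvec" (3), from world to camera coordinates, as OpenCV has them; the wrist camera has in their place "T_tool_cam" (4x4, takes a point from camera to tool coordinates, whose origin is the TCP and whose axes are the tool frame's). Camera axes: x right, y down, z forward; pixel columns grow to the right and rows downward; lengths in m; the calibration is good to about 2 mm. The wrist camera is an equidistant fisheye: a pixel r from the principal point sees the ray r / f radians off the axis. A picture is of the moment at which its call begins: read the wrist's pose just before it. camera_params takes no time and is no camera call.
- r.finish_job(): hands the job in, once; it reports no verdict.
The state is a dict: "clock": time; "q": joint angles; "qd": joint speeds; "joint_torque": joint torques, N m; "tool_pos": TCP position; "eef_rot": TCP orientation; "contact_force": force on the tool from outside, world axes, zero at the start; "moment": the same for the moment, N m; "opening": opening from 0.0 (shut) to 1.0 (fully open).
Only numpy, scipy, OpenCV 4.12 (cv2) and the standard library are available. Lean on these libraries where they do the work, as an engineer would, in place of code of your own. Each camera call takes 0.05 s, during which the arm holds its last target.

## Task

Sweep all three green wax ring blanks off the wooden sorting board, over its open side, so that they slide down the chute into the metal catch pan fixed there. Sweep them gently with the closed fingers: do not pinch them or pick them up, and leave the brass cup on the board and the tools round the board alone.

Things in the scene. Friction and masses are not known exactly. Their poses are not given: they have to be found in the camera images.
- tray: Wooden sorting board with an aluminium catch pan along one side, fixed to the bench. Origin on the bench, z up. The board's flat top is 60 mm above the origin, x -95 to +95, y -140 to +90 mm. Rims 10 mm wide stand 10 mm above the top along x = -95, x = +95 and y = -140 mm; the side at y = +90 mm has no rim, and beyond it a 45 degree chute leads down into the open pan.
- tray_edge (a point): Middle of the board's open edge, at the height of the board's top (tray frame 0, +90, +60 mm); axes as the tray's: +y points over the pan, +x along the edge.
- tray_pan (a point): Middle of the catch pan's flat floor (tray frame 0, +150, +26 mm). A metal chute falls at 45 degrees from the board's edge (y +90, z +60 mm) to the floor (y +123 mm); the floor ends at a wall at y +180 mm, 47 mm above the bench; ends at x -87 and +87 mm.
- ring_a: Large green wax ring blank lying flat on the board, 26 mm diameter, 14 mm high, 12 g; origin at the centre of its underside.
- ring_b: Second large green wax ring blank, the same: 26 mm diameter, 14 mm high, 12 g; origin at the centre of its underside.
- ring_c: Small green wax ring blank lying flat on the board, 22 mm diameter, 7 mm high, 12 g; origin at the centre of its underside.
- oiler: Brass cup with a closed lid standing on the board near its rim at tray x = +85 mm; 31 mm diameter, 34 mm high, loose; origin at the centre of its underside. Must stay where it is.
- pliers: Flat pliers with red handles lying on the bench beyond the board's closed y = -140 mm side, 138 mm long along their own y, 45 mm wide, 12 mm high; origin at the centre of the underside. Must stay.
- lighter: Blue lighter, 70 mm long along its own y, 24 mm wide, 13 mm high, lying on the bench; origin at the centre of the underside. Must stay.
- desk_lamp: Desk lamp fixed to the bench behind the board: round foot and thin upright near the board's far left corner, shade high up and swung back to the far left. Origin on the bench, near the foot. Not part of the work: keep the arm clear of it.

How it is judged:
By the outcome, as a careful person would: the job done as asked, in the order asked, and still so for the second after the job is handed in, with the robot touching nothing.
It also fails if it takes over 56 s, if anything falls off the work surface, if the arm or the gripper's body presses on something with over 40 N, if the wrist force passes 120 N, or if a joint passes its speed limit or range.

## Working session

There is one attempt and no reset: what is moved stays moved. The work goes in short steps, Python scripts to look and compute and a tool call to move; the robot and the scene stay as the last step left them, time stands still between calls to the robot, and variables do not carry over. Pictures are saved under pics/ and viewed, and the job is handed in when it is done.

Besides the shell and the picture viewer there is one more tool, called as name(argument=value, ...) on one line, values as JSON. carry_out: Moves the arm, as the interface text tells. Its arguments: {"type":"object","properties":{"targets":{"type":"string"},"force":{"type":"number"}},"required":["targets"]}

```bash
ls; mkdir -p pics; cat > h.py <<'E'
import numpy as np,cv2
from plant import r,eyes
def w2c(n):
    p=eyes.camera_params(n);return np.array(p["intrinsics"]),cv2.Rodrigues(np.array(p["rvec"],float))[0],np.array(p["tvec"],float).ravel()
def pix2z(n,u,v,z):
    K,R,t=w2c(n);d=R.T@np.linalg.inv(K)@[u,v,1];c=-R.T@t
    return c+d*(z-c[2])/d[2]
def proj(n,P):
    K,R,t=w2c(n);x=(np.atleast_2d(P)@R.T+t)@K.T
    return x[:,:2]/x[:,2:]
E
python3 - <<'E'
from h import *
for n in("scene","side","wrist"):
    s=r.get_state()
    p,d=eyes.snapshot(n);cv2.imwrite(f"pics/{n}0.png",p);np.save(f"pics/{n}0.npy",d)
print(s,r.tcp_to_tips)
E
```

```text
pics
{'clock': 0.1, 'q': array([ 1.17778947,  0.68986109, -0.19453787,  1.56620617,  0.15731788,
        0.90252329, -0.21511094]), 'qd': array([ 6.34882570e-04, -8.32804230e-04, -7.61036637e-04, -4.00899371e-03,
        6.67275405e-05,  7.07376805e-04,  1.07895323e-04]), 'joint_torque': array([-3.97128941e-03, -5.28493559e+01, -1.27188787e+00, -1.53834969e+01,
       -5.26025472e-02,  1.99429945e-03, -3.98160822e-06]), 'tool_pos': array([ 0.25859267, -0.56867758,  0.40402386]), 'eef_rot': array([-0.69089669, -0.15032911,  0.6912232 , -0.14924278]), 'contact_force': array([ 0.61542868,  0.03786668, -0.26617757]), 'moment': array([ 0.00043298, -0.02950431,  0.00103747]), 'opening': 1.0022939054511146} 0.166
```

View pics/scene0.png

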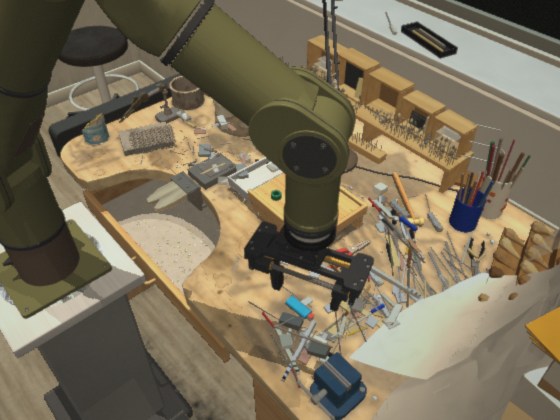

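View pics/side0.png

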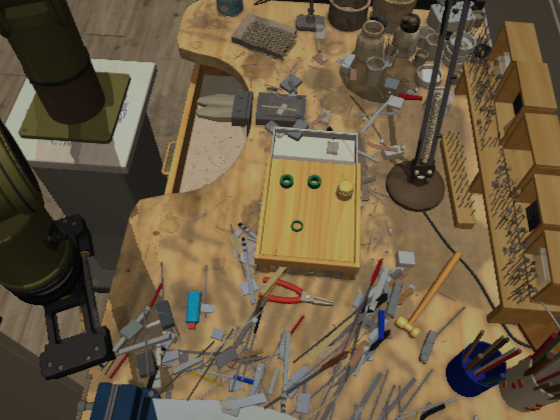

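View pics/wrist0.png

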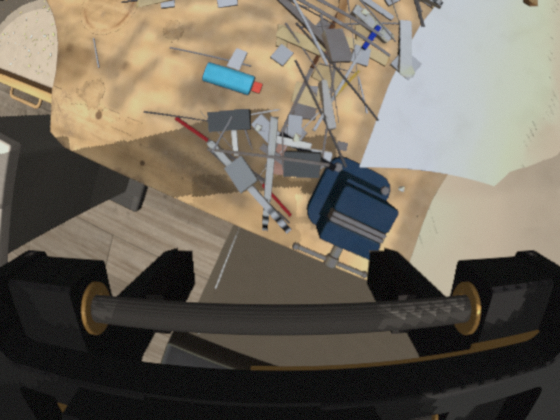

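The side view shows the board clearly: two large rings near (287,181) and (315,182), the small ring near (297,226), the cup at (345,188) and the pan at the top. I'll enlarge it.

```bash
python3 - <<'E'
import cv2
p=cv2.imread("pics/side0.png")[115:285,245:375]
p=cv2.resize(p,None,fx=4.5,fy=3.5,interpolation=cv2.INTER_CUBIC)
cv2.imwrite("pics/side0c.png",p);print(p.shape)
E
```

```text
(595, 585, 3)
```

View pics/side0c.png

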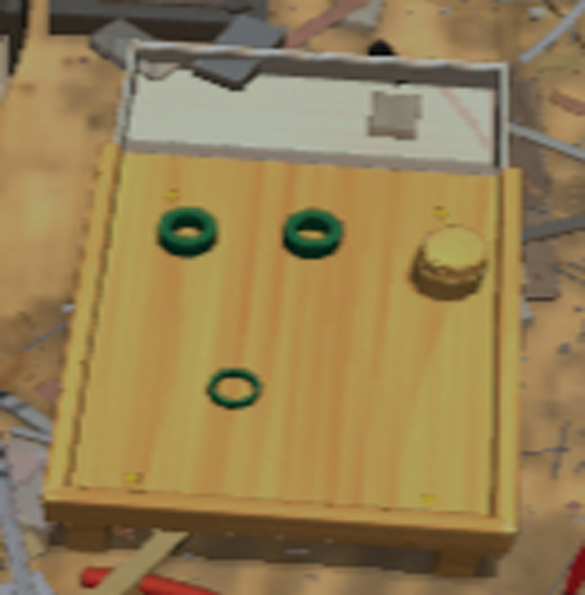

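```bash
python3 - <<'E'
from h import *
f=lambda x,y,z:pix2z("side",245+x/4.5,115+y/3.5,z)
d={}
for k,a in dict(FL=(47,494,.07),FR=(517,533,.07),OL=(108,146,.07),OR=(521,170,.07),PL=(132,42,.047),PR=(506,65,.047),eL=(124,152,.06),eR=(497,173,.06),
 A=(188,230,.070),B=(313,232,.070),C=(234,388,.0635),cupTop=(452,247,.094),cupbot=(446,286,.06)).items():
    d[k]=f(*a);print(k,d[k].round(4))
for a,b in(("FL","FR"),("OL","OR"),("FL","OL"),("FR","OR"),("PL","PR"),("FL","PL")):
    v=d[b]-d[a];print(a,b,np.linalg.norm(v[:2]).round(4),np.degrees(np.arctan2(v[1],v[0])).round(2))
D=np.load("pics/side0.npy");K,R,t=w2c("side")
for n,x,y in(("board",270,330),("board2",350,430),("board3",250,200),("cuptop",452,243),("pan",250,130),("rim",283,508)):
    u,v=int(245+x/4.5),int(115+y/3.5);z=D[v,u];print(n,(R.T@(np.linalg.inv(K)@[u,v,1]*z-t)).round(4))
E
```

```text
FL [ 0.4549 -0.381   0.07  ]
FR [ 0.6411 -0.3876  0.07  ]
OL [ 0.4603 -0.1594  0.07  ]
OR [ 0.6448 -0.1606  0.07  ]
PL [ 0.4635 -0.0622  0.047 ]
PR [ 0.6421 -0.0649  0.047 ]
eL [ 0.4672 -0.1556  0.06  ]
eR [ 0.6356 -0.1563  0.06  ]
A [ 0.4999 -0.2144  0.07  ]
B [ 0.5541 -0.2112  0.07  ]
C [ 0.5255 -0.3097  0.0635]
cupTop [ 0.6115 -0.2323  0.094 ]
cupbot [ 0.6133 -0.2356  0.06  ]
FL FR 0.1863 -2.01
OL OR 0.1845 -0.39
FL OL 0.2217 88.61
FR OR 0.227 89.07
PL PR 0.1786 -0.84
FL PL 0.3189 88.46
board [ 0.5388 -0.2699  0.0602]
board2 [ 0.5728 -0.3294  0.0638]
board3 [ 0.5247 -0.1844  0.0599]
cuptop [ 0.6109 -0.2275  0.0922]
pan [ 0.5223 -0.1081  0.0254]
rim [ 0.5469 -0.383   0.0742]
```

```bash
cat >> h.py <<'E'
from scipy.spatial.transform import Rotation as Ro
def info(tgt=None,yaw=None):
    s=r.get_state();M=Ro.from_quat(s["eef_rot"]).as_matrix()
    print("t",round(s["clock"],2),"pos",(s["tool_pos"]*1000).round(1),"F",s["contact_force"].round(1),"op",round(s["opening"],2))
    print("x",M[:,0].round(3),"y",M[:,1].round(3),"z",M[:,2].round(3))
    if tgt is not None: print("tool shift mm",(M.T@(np.array(tgt)-s["tool_pos"])*1000).round(1))
    return s,M
E
python3 - <<'E'
from h import *
info((.535,-.30,.40))
print(eyes.camera_params("wrist"))
D=np.load("pics/side0.npy");K,R,t=w2c("side")
for u,v in((415,185),(425,165),(430,140),(437,110),(442,80),(448,50),(455,20)):
    for du in(-8,-4,0,4,8):
        z=D[v,u+du];print(u+du,v,(R.T@(np.linalg.inv(K)@[u+du,v,1]*z-t)).round(3),end=' ')
    print()
E
```

```text
t 0.15 pos [ 258.6 -568.7  404.1] F [ 0.   0.3 -0.4] op 1.0
x [-0.001  0.001 -1.   ] y [ 0.414 -0.91  -0.001] z [-0.91  -0.414  0.   ]
tool shift mm [   4.2 -130.2 -362.9]
{'intrinsics': array([[325.1922621 ,   0.        , 280.57864174],
       [  0.        , 325.1922621 , 213.1134234 ],
       [  0.        ,   0.        ,   1.        ]]), 'T_tool_cam': array([[-4.35665177e-04, -2.69511209e-01,  9.62997154e-01,
         2.10954076e-02],
       [ 9.99999903e-01, -1.72189879e-04,  4.04215143e-04,
         9.10268130e-04],
       [ 5.68778518e-05,  9.62997237e-01,  2.69511258e-01,
        -6.91120810e-02],
       [ 0.00000000e+00,  0.00000000e+00,  0.00000000e+00,
         1.00000000e+00]])}
407 185 [ 0.747 -0.173  0.023] 411 185 [ 0.754 -0.174  0.026] 415 185 [ 0.763 -0.173  0.027] 419 185 [ 0.77  -0.175  0.03 ] 423 185 [ 0.779 -0.172  0.027] 
417 165 [ 0.752 -0.167  0.087] 421 165 [ 0.76  -0.166  0.087] 425 165 [ 0.767 -0.167  0.089] 429 165 [ 0.775 -0.168  0.09 ] 433 165 [ 0.784 -0.164  0.087] 
422 140 [ 0.747 -0.156  0.151] 426 140 [ 0.756 -0.151  0.146] 430 140 [ 0.759 -0.162  0.159] 434 140 [ 0.769 -0.155  0.151] 438 140 [ 0.776 -0.155  0.152] 
429 110 [ 0.739 -0.152  0.228] 433 110 [ 0.745 -0.154  0.231] 437 110 [ 0.751 -0.158  0.236] 441 110 [ 0.76  -0.151  0.229] 445 110 [ 0.767 -0.15   0.229] 
434 80 [ 0.73  -0.149  0.296] 438 80 [0.838 0.136 0.022] 442 80 [0.855 0.156 0.004] 446 80 [0.865 0.159 0.001] 450 80 [ 0.756 -0.146  0.295] 
440 50 [ 0.724 -0.143  0.353] 444 50 [0.871 0.267 0.   ] 448 50 [0.863 0.217 0.044] 452 50 [0.87  0.208 0.052] 456 50 [ 0.748 -0.141  0.353] 
447 20 [ 0.719 -0.14   0.406] 451 20 [0.879 0.319 0.051] 455 20 [0.89  0.322 0.049] 459 20 [0.899 0.322 0.051] 463 20 [ 0.742 -0.14   0.407]
```

carry_out(targets="0 0 0 0 -0.114;0 0 0 0 -0.114;0 0 0 0 -0.114;0 0 0 0 -0.114;0 0 0 0 -0.114;0 0 0 0 -0.114;0 0 0 0 -0.114;0 0 0 0 -0.114;0 0 0 0 -0.114;0 0 0 0 -0.114;0 0 0 0 0;0 0 0 0 0", force=20)

```text
clock: 1.15
tool_pos: [0.2585, -0.569, 0.4044]
eef_rot: [0.502, 0.498, -0.502, 0.498]
contact_force: [0.2, 0.4, 0.1]
opening: 0.118
```

```bash
python3 -c "
from h import *
info((.53,-.15,.40))"
```

```text
t 1.15 pos [ 258.5 -569.   404.4] F [0.2 0.4 0.1] op 0.12
x [-0.     0.001 -1.   ] y [ 1.    -0.007 -0.   ] z [-0.007 -1.    -0.001]
tool shift mm [   4.7  268.4 -421. ]
```

carry_out(targets="0 0 17 -26 0;0 0 17 -26 0;0 0 17 -26 0;0 0 17 -26 0;0 0 17 -26 0;0 0 17 -26 0;0 0 17 -26 0;0 0 17 -26 0;0 0 17 -26 0;0 0 17 -26 0;0 0 17 -26 0;0 0 17 -26 0;0 0 17 -26 0;0 0 17 -26 0;0 0 17 -26 0;0 0 13 -26 0;0 0 0 0 0;0 0 0 0 0;0 0 0 0 0")

```text
clock: 2.73
tool_pos: [0.528, -0.1546, 0.4046]
eef_rot: [-0.501, -0.498, 0.502, -0.499]
contact_force: [0.4, -0.9, -0.4]
opening: 0.006
```

```bash
python3 - <<'E'
from h import *
info()
p,d=eyes.snapshot("wrist");cv2.imwrite("pics/w1.png",p)
p,d=eyes.snapshot("side");cv2.imwrite("pics/s1.png",p)
E
```

```text
t 2.73 pos [ 528.  -154.6  404.6] F [ 0.4 -0.9 -0.4] op 0.01
x [-0.001 -0.001 -1.   ] y [ 1.    -0.006 -0.001] z [-0.006 -1.     0.001]
```

View pics/w1.png

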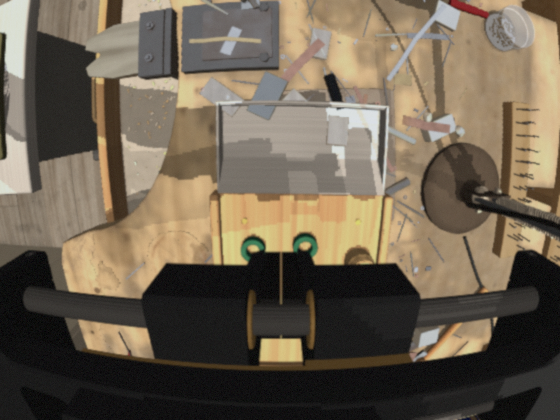

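View pics/s1.png

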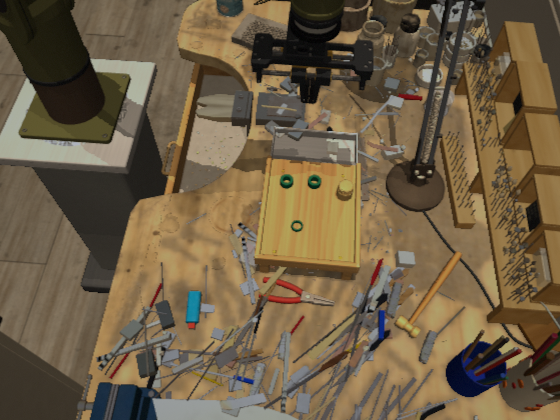

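The wrist view shows ring A at about (253,249), ring B at (305,246), the cup at (358,258) and the open edge at row ~194. I'll triangulate from the fisheye image as a cross-check.

```bash
cat >> h.py <<'E'
def wpix(u,v,z,M,pos):
    p=eyes.camera_params("wrist");K=p["intrinsics"];T=np.array(p["T_tool_cam"])
    a=np.array([(u-K[0,2])/K[0,0],(v-K[1,2])/K[1,1]]);th=np.hypot(*a)
    d=np.r_[a/th*np.sin(th),np.cos(th)]
    c=M@T[:3,3]+pos;d=M@T[:3,:3]@d
    return c+d*(z-c[2])/d[2]
E
python3 - <<'E'
from h import *
s,M=info()
for n,u,v,z in(("A",253,249,.07),("B",305,246,.07),("eL",221,194,.06),("eR",381,195,.06),("PL",218,104,.047),("PR",386,106,.047)):
    print(n,wpix(u,v,z,M,s["tool_pos"]).round(4))
p=cv2.imread("pics/w1.png")[180:280,200:400]
cv2.imwrite("pics/w1c.png",cv2.resize(p,None,fx=4,fy=4,interpolation=cv2.INTER_CUBIC))
E
```

```text
t 2.83 pos [ 527.7 -155.6  404.6] F [-0.5  1.  -0.1] op 0.0
x [-0.001 -0.001 -1.   ] y [ 1.    -0.007 -0.001] z [-0.007 -1.     0.001]
A [ 0.4986 -0.2141  0.07  ]
B [ 0.5527 -0.2111  0.07  ]
eL [ 0.4664 -0.1575  0.06  ]
eR [ 0.6333 -0.1593  0.06  ]
PL [ 0.464  -0.0648  0.047 ]
PR [ 0.6394 -0.0657  0.047 ]
```

View pics/w1c.png

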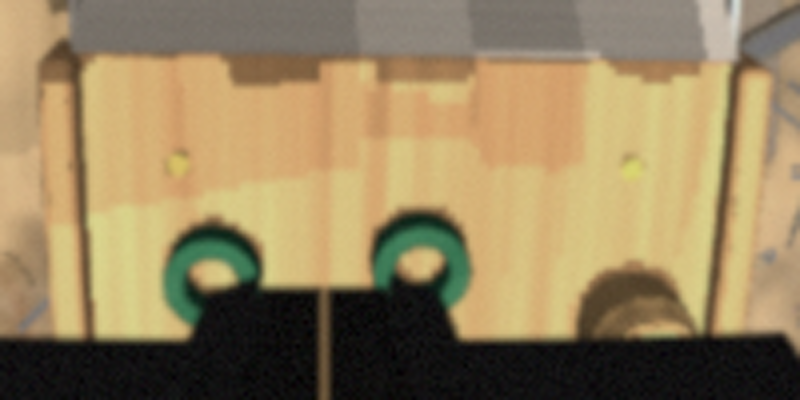

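carry_out(targets="0 0 -4 20 0;0 0 -5 20 0;0 0 -5 20 0;0 0 -5 20 0;0 0 -5 16 0;0 0 -5 4 0;0 20 0 0 0;0 20 0 0 0;0 20 0 0 0;0 20 0 0 0;0 20 0 0 0;0 20 0 0 0;0 10 0 0 0;0 0 0 0 0;0 0 0 0 0;0 0 0 0 0")

```text
clock: 4.17
tool_pos: [0.4994, -0.254, 0.2758]
eef_rot: [0.501, 0.498, -0.501, 0.499]
contact_force: [-0.4, -0.3, 0.3]
opening: 0.001
```

```bash
python3 - <<'E'
from h import *
info((.499,-.255,.230))
for n in("side","scene","wrist"):
    p,d=eyes.snapshot(n);cv2.imwrite(f"pics/{n}2.png",p)
E
python3 -c "
import cv2
p=cv2.imread('pics/side2.png')[90:290,225:425];cv2.imwrite('pics/side2c.png',cv2.resize(p,None,fx=3,fy=3,interpolation=2))"
```

```text
t 4.17 pos [ 499.4 -254.   275.8] F [-0.4 -0.3  0.3] op 0.0
x [ 0.002 -0.001 -1.   ] y [ 1.    -0.004  0.002] z [-0.004 -1.     0.001]
tool shift mm [45.8 -0.4  1. ]
```

View pics/side2c.png

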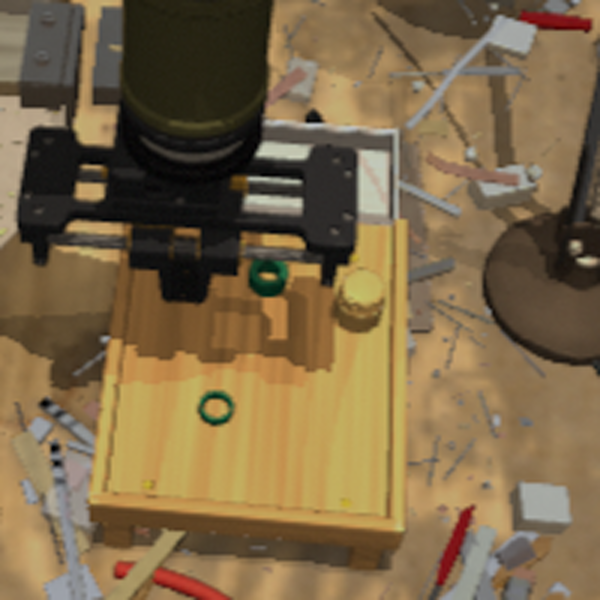

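View pics/wrist2.png

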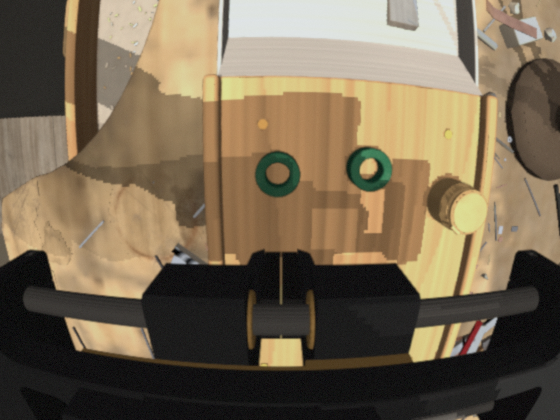

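```bash
python3 - <<'E'
from h import *
s,M=info()
for n,u,v,z in(("A",277,174,.074),("B",370,170,.074),("cup",467,210,.094),("eL",222,76,.06),("eR",478,90,.06)):
    print(n,wpix(u,v,z,M,s["tool_pos"]).round(4))
p,D=eyes.snapshot("side");K,R,t=w2c("side")
for u,v in((334,182),(333,181),(335,180),(286,186),(288,188),(239,175)):
    z=D[v,u];print(u,v,(R.T@(np.linalg.inv(K)@[u,v,1]*z-t)).round(3))
E
```

```text
t 4.32 pos [ 499.3 -254.1  275.8] F [-0.8 -0.4  0.6] op 0.01
x [ 0.002 -0.001 -1.   ] y [ 1.    -0.004  0.002] z [-0.004 -1.     0.001]
A [ 0.4983 -0.2138  0.074 ]
B [ 0.5516 -0.2111  0.074 ]
cup [ 0.6077 -0.2296  0.094 ]
eL [ 0.4658 -0.1558  0.06  ]
eR [ 0.6328 -0.1555  0.06  ]
334 182 [ 0.581 -0.288  0.185]
333 181 [ 0.579 -0.287  0.186]
335 180 [ 0.582 -0.289  0.193]
286 186 [ 0.5   -0.261  0.122]
288 188 [ 0.504 -0.263  0.119]
239 175 [ 0.421 -0.288  0.187]
```

carry_out(targets="0 12 0 0 0;0 12 0 0 0;0 10 0 0 0;0 6 0 0 0;0 5 0 0 0;0 0 0 0 0;0 0 0 0 0")

```text
clock: 4.95
tool_pos: [0.4991, -0.2538, 0.2297]
eef_rot: [-0.501, -0.499, 0.501, -0.499]
contact_force: [0.1, -0.9, 0.2]
opening: 0.003
```

carry_out(targets="0 0 0 -5 0;0 0 0 -5 0;0 0 0 -5 0;0 0 0 -5 0;0 0 0 -5 0;0 0 0 -5 0;0 0 0 -5 0;0 0 0 -5 0;0 0 0 -5 0;0 0 0 -5 0;0 0 0 -5 0;0 0 0 0 0;0 0 0 0 0")

```text
clock: 6.03
tool_pos: [0.4993, -0.1985, 0.2297]
eef_rot: [0.501, 0.499, -0.501, 0.499]
contact_force: [-0.5, 0.3, -0.3]
opening: 0.001
```

```bash
python3 - <<'E'
from h import *
info((.499,-.150,.231))
p,d=eyes.snapshot("wrist");cv2.imwrite(f"pics/w3.png",p)
E
```

```text
t 6.03 pos [ 499.3 -198.5  229.7] F [-0.5  0.3 -0.3] op 0.0
x [-0.  0. -1.] y [ 1.    -0.003 -0.   ] z [-0.003 -1.    -0.   ]
tool shift mm [ -1.3  -0.5 -48.5]
```

View pics/w3.png

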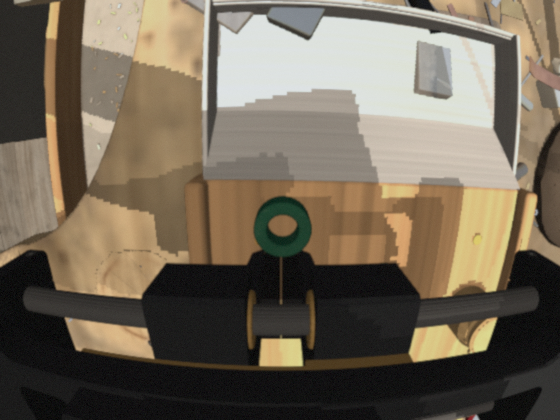

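Ring A, at (283,226), is centred in front of the fingers and just short of the edge. The push continues straight on.

carry_out(targets="0 0 0 -4 0;0 0 0 -4 0;0 0 0 -4 0;0 0 0 -4 0;0 0 0 -4 0;0 0 0 -4 0;0 0 0 -4 0;0 0 0 -4 0;0 0 0 -4 0;0 0 0 -4 0;0 0 0 -4 0;0 0 0 -4 0;0 0 0 0 0;0 0 0 0 0;0 0 0 0 0")

```text
clock: 7.33
tool_pos: [0.4994, -0.1511, 0.2297]
eef_rot: [-0.501, -0.499, 0.501, -0.499]
contact_force: [0.4, -0.2, -1.1]
opening: 0.005
```

```bash
python3 - <<'E'
from h import *
info((.552,-.254,.30))
p,d=eyes.snapshot("wrist");cv2.imwrite(f"pics/w4.png",p)
E
```

```text
t 7.33 pos [ 499.4 -151.1  229.7] F [ 0.4 -0.2 -1.1] op 0.0
x [ 0. -0. -1.] y [ 1.    -0.004  0.   ] z [-0.004 -1.     0.   ]
tool shift mm [-70.2  53.  102.7]
```

View pics/w4.png

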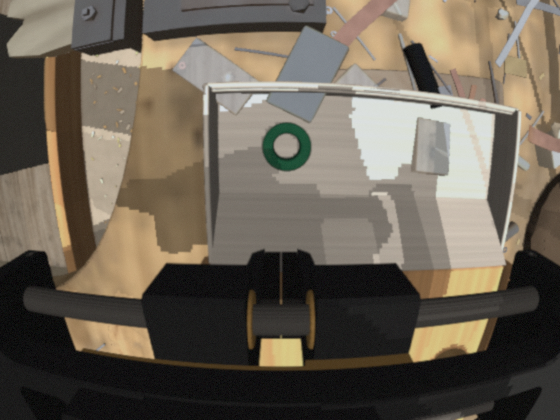

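Ring A lies flat in the pan at (287,146). Next, ring B: up, over and behind it.

carry_out(targets="0 -20 0 0 0;0 -20 0 0 0;0 -20 0 0 0;0 0 0 20 0;0 0 10 20 0;0 0 10 20 0;0 0 15 20 0;0 0 15 20 0;0 0 3 3 0;0 0 0 0 0;0 0 0 0 0;0 15 0 0 0;0 15 0 0 0;0 15 0 0 0;0 10 0 0 0;0 5 0 0 0;0 0 0 0 0;0 0 0 0 0")

```text
clock: 8.88
tool_pos: [0.5521, -0.2536, 0.23]
eef_rot: [0.501, 0.499, -0.501, 0.499]
contact_force: [-0.1, -0.6, 0.7]
opening: 0.005
```

carry_out(targets="0 0 0 -5 0;0 0 0 -5 0;0 0 0 -5 0;0 0 0 -5 0;0 0 0 -5 0;0 0 0 -5 0;0 0 0 -5 0;0 0 0 -5 0;0 0 0 -5 0;0 0 0 0 0;0 0 0 0 0")

```text
clock: 9.8
tool_pos: [0.5523, -0.2086, 0.2297]
eef_rot: [0.501, 0.499, -0.501, 0.499]
contact_force: [-0.2, -0.7, 0.8]
opening: 0.004
```

```bash
python3 - <<'E'
from h import *
info((.552,-.150,.230))
p,d=eyes.snapshot("wrist");cv2.imwrite(f"pics/w5.png",p)
E
```

```text
t 9.8 pos [ 552.3 -208.6  229.7] F [-0.2 -0.7  0.8] op 0.0
x [-0.  0. -1.] y [ 1.    -0.003 -0.   ] z [-0.003 -1.    -0.   ]
tool shift mm [ -0.3  -0.4 -58.6]
```

View pics/w5.png

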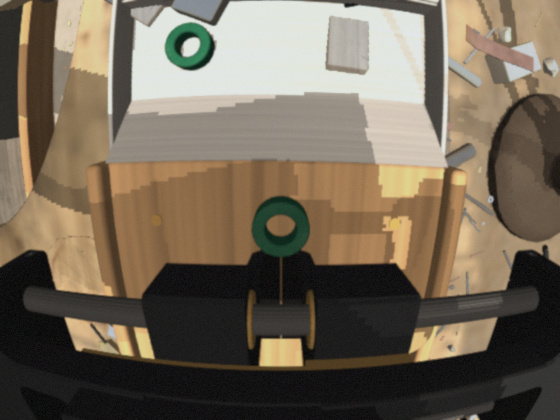

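Ring B is centred in front of the fingers at (281,226).

carry_out(targets="0 0 0 -5 0;0 0 0 -5 0;0 0 0 -4 0;0 0 0 -4 0;0 0 0 -4 0;0 0 0 -4 0;0 0 0 -4 0;0 0 0 -4 0;0 0 0 -4 0;0 0 0 -4 0;0 0 0 -4 0;0 0 0 -4 0;0 0 0 -4 0;0 0 0 -4 0;0 0 0 0 0;0 0 0 0 0;0 0 0 0 0")

```text
clock: 11.27
tool_pos: [0.5524, -0.1513, 0.2297]
eef_rot: [-0.501, -0.499, 0.501, -0.499]
contact_force: [0.6, -1.0, -0.2]
opening: 0.004
```

```bash
python3 - <<'E'
from h import *
info((.525,-.345,.29))
p,d=eyes.snapshot("wrist");cv2.imwrite(f"pics/w6.png",p)
E
```

```text
t 11.27 pos [ 552.4 -151.3  229.7] F [ 0.6 -1.  -0.2] op 0.0
x [ 0. -0. -1.] y [ 1.    -0.004  0.   ] z [-0.004 -1.     0.   ]
tool shift mm [-60.2 -26.6 193.8]
```

View pics/w6.png

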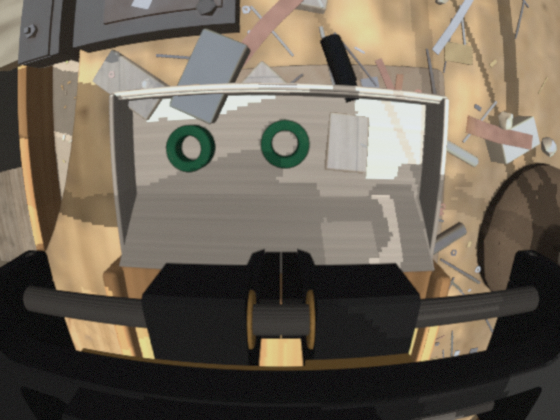

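Rings A and B both lie in the pan. Next is ring C; I'll hover first and check its position.

carry_out(targets="0 -20 0 0 0;0 -20 0 0 0;0 -20 0 0 0;0 0 0 20 0;0 0 -3 20 0;0 0 -3 20 0;0 0 -3 20 0;0 0 -3 20 0;0 0 -3 20 0;0 0 -3 20 0;0 0 -3 20 0;0 0 -3 20 0;0 0 -3 12 0;0 0 -3 3 0;0 0 0 0 0;0 0 0 0 0;0 0 0 0 0")

```text
clock: 12.73
tool_pos: [0.5222, -0.3443, 0.2899]
eef_rot: [0.501, 0.5, -0.5, 0.499]
contact_force: [-0.2, 0.5, -0.1]
opening: 0.004
```

```bash
python3 - <<'E'
from h import *
info((.525,-.346,.229))
p,d=eyes.snapshot("wrist");cv2.imwrite(f"pics/w7.png",p)
E
```

```text
t 12.73 pos [ 522.2 -344.3  289.9] F [-0.2  0.5 -0.1] op 0.0
x [ 0.001  0.001 -1.   ] y [ 1.    -0.002  0.001] z [-0.002 -1.    -0.001]
tool shift mm [60.9  2.7  1.8]
```

View pics/w7.png

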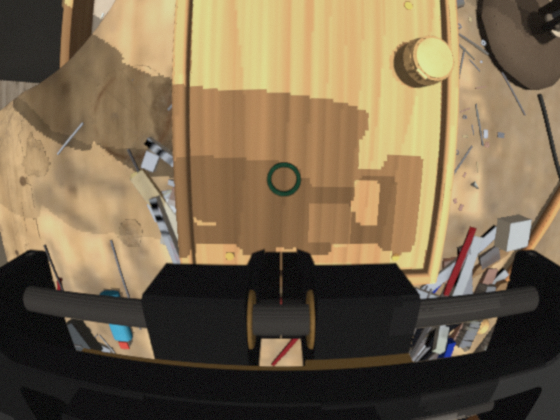

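```bash
python3 - <<'E'
from h import *
s,M=info()
print(wpix(283.5,179,.0635,M,s["tool_pos"]).round(4),"rim",wpix(205,266,.065,M,s["tool_pos"]).round(4),wpix(425,277,.065,M,s["tool_pos"]).round(4))
E
```

```text
t 12.78 pos [ 522.3 -344.3  289.9] F [-0.8 -0.3  0.4] op 0.01
x [ 0.     0.001 -1.   ] y [ 1.    -0.002  0.   ] z [-0.002 -1.    -0.001]
[ 0.5246 -0.3106  0.0635] rim [ 0.4696 -0.3713  0.065 ] [ 0.6313 -0.383   0.065 ]
```

carry_out(targets="0 0 2 0 0;0 15 0 0 0;0 15 0 0 0;0 15 0 0 0;0 10 0 0 0;0 4 0 0 0;0 2.5 0 0 0;0 0 0 0 0;0 0 0 0 0")

```text
clock: 13.53
tool_pos: [0.524, -0.346, 0.2288]
eef_rot: [0.501, 0.499, -0.501, 0.499]
contact_force: [-0.0, 0.5, -0.0]
opening: 0.003
```

carry_out(targets="0 0 0 -4 0;0 0 0 -4 0;0 0 0 -5 0;0 0 0 -5 0;0 0 0 -5 0;0 0 0 -5 0;0 0 0 -5 0;0 0 0 -5 0;0 0 0 -5 0;0 0 0 -5 0;0 0 0 -5 0;0 0 0 0 0;0 0 0 0 0")

```text
clock: 14.62
tool_pos: [0.524, -0.2926, 0.2282]
eef_rot: [0.501, 0.499, -0.501, 0.499]
contact_force: [-1.0, 0.6, 0.2]
opening: 0.009
```

```bash
python3 - <<'E'
from h import *
info((.525,-.150,.229))
p,d=eyes.snapshot("wrist");cv2.imwrite(f"pics/w8.png",p)
E
```

```text
t 14.62 pos [ 524.  -292.6  228.2] F [-1.   0.6  0.2] op 0.01
x [-0.  0. -1.] y [ 1.    -0.003 -0.   ] z [-0.003 -1.    -0.   ]
tool shift mm [  -0.7    0.6 -142.6]
```

View pics/w8.png

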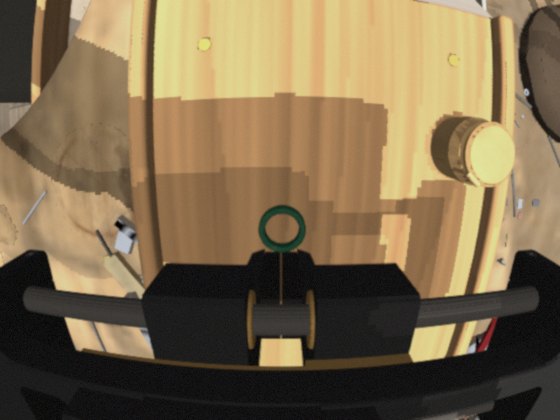

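Ring C moves along in front of the fingers, at (282,228).

carry_out(targets="0 0 0 -5 0;0 0 0 -5 0;0 0 0 -5 0;0 0 0 -5 0;0 0 0 -5 0;0 0 0 -5 0;0 0 0 -5 0;0 0 0 -5 0;0 0 0 -5 0;0 0 0 -5 0;0 0 0 -5 0;0 0 0 -5 0;0 0 0 -5 0;0 0 0 -5 0;0 0 0 -5 0;0 0 0 -5 0;0 0 0 -5 0;0 0 0 0 0;0 0 0 0 0")

```text
clock: 16.25
tool_pos: [0.5243, -0.2076, 0.2283]
eef_rot: [0.501, 0.499, -0.501, 0.499]
contact_force: [-1.0, 0.1, -0.4]
opening: 0.005
```

```bash
python3 - <<'E'
from h import *
info((.525,-.150,.229))
p,d=eyes.snapshot("wrist");cv2.imwrite(f"pics/w9.png",p)
E
```

```text
t 16.25 pos [ 524.3 -207.6  228.3] F [-1.   0.1 -0.4] op 0.01
x [ 0. -0. -1.] y [ 1.    -0.003  0.   ] z [-0.003 -1.     0.   ]
tool shift mm [ -0.7   0.5 -57.6]
```

View pics/w9.png

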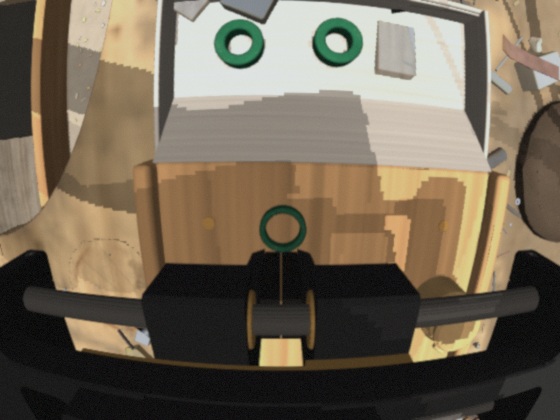

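Ring C is at (282,228), and A and B sit in the pan with a gap between them. I'll push C over the edge.

carry_out(targets="0 0 0 -5 0;0 0 0 -5 0;0 0 0 -4 0;0 0 0 -4 0;0 0 0 -4 0;0 0 0 -4 0;0 0 0 -4 0;0 0 0 -4 0;0 0 0 -4 0;0 0 0 -4 0;0 0 0 -4 0;0 0 0 -4 0;0 0 0 -4 0;0 0 0 -4 0;0 0 0 0 0;0 0 0 0 0;0 0 0 0 0")

```text
clock: 17.72
tool_pos: [0.5244, -0.1502, 0.2282]
eef_rot: [-0.501, -0.499, 0.501, -0.499]
contact_force: [-0.7, -0.3, 1.1]
opening: 0.005
```

```bash
python3 - <<'E'
from h import *
info()
p,d=eyes.snapshot("wrist");cv2.imwrite(f"pics/w10.png",p)
E
```

```text
t 17.72 pos [ 524.4 -150.2  228.2] F [-0.7 -0.3  1.1] op 0.0
x [ 0. -0. -1.] y [ 1.    -0.004  0.   ] z [-0.004 -1.     0.   ]
```

View pics/w10.png

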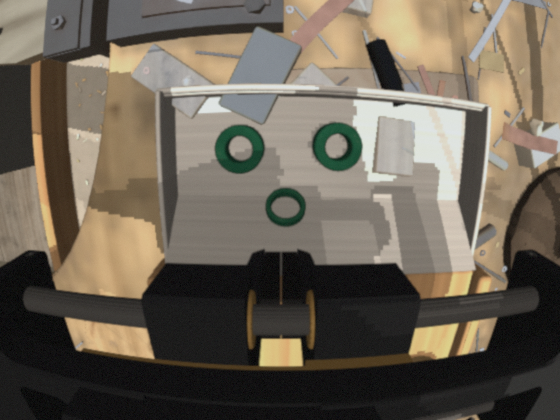

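Ring C is at (286,206), close to the foot of the chute. I'll let time pass, rise a little, and see whether it has settled on the floor.

carry_out(targets="0 -10 0 0 0;0 -15 0 0 0;0 -20 0 0 0;0 -20 0 0 0;0 0 0 0 0;0 0 0 0 0;0 0 0 0 0;0 0 0 0 0;0 0 0 0 0;0 0 0 0 0")

```text
clock: 18.6
tool_pos: [0.5242, -0.15, 0.2925]
eef_rot: [-0.501, -0.499, 0.501, -0.499]
contact_force: [-0.1, -0.6, 0.2]
opening: 0.004
```

```bash
python3 - <<'E'
from h import *
s,M=info()
p,d=eyes.snapshot("wrist");cv2.imwrite(f"pics/w11.png",p)
np.save("pics/w11.npy",d)
p,d=eyes.snapshot("side");cv2.imwrite("pics/s11.png",cv2.resize(p[90:290,225:425],None,fx=3,fy=3,interpolation=2))
E
```

```text
t 18.6 pos [ 524.2 -150.   292.5] F [-0.1 -0.6  0.2] op 0.0
x [-0.001  0.    -1.   ] y [ 1.    -0.004 -0.001] z [-0.004 -1.    -0.   ]
```

View pics/w11.png

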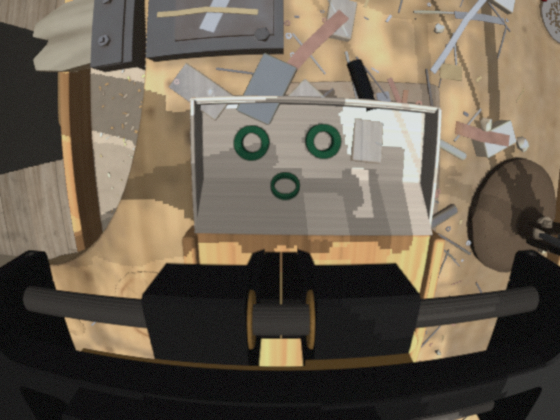

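View pics/s11.png

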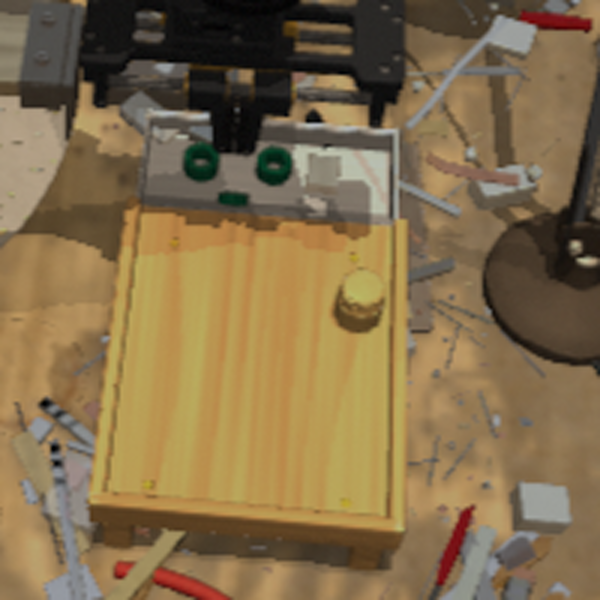

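Ring C isn't flat. From the side it is edge-on at (233,198) in the crop, so it seems to lean on the chute. I'll measure it with the wrist depth.

```bash
python3 - <<'E'
from h import *
s,M=info()
p=eyes.camera_params("wrist");K=p["intrinsics"];T=np.array(p["T_tool_cam"])
D=np.load("pics/w11.npy");img=cv2.imread("pics/w11.png")
def pt(u,v):
    a=np.array([(u-K[0,2])/K[0,0],(v-K[1,2])/K[1,1]]);th=np.hypot(*a)
    d=np.r_[a/th*np.tan(th),1]*D[v,u]
    return M@(T[:3,:3]@d+T[:3,3])+s["tool_pos"]
for v in range(96,246,4): print(v,*[pt(u,v).round(3)[1:] for u in(215,285)],img[v,285])
for u,v in((273,186),(277,178),(285,174),(293,178),(298,186),(293,195),(285,198),(277,195)):print(u,v,pt(u,v).round(4),img[v,u])
c=cv2.resize(img[90:250,180:450],None,fx=2.9,fy=2.9,interpolation=2);cv2.imwrite("pics/w11c.png",c)
E
```

```text
t 18.7 pos [ 524.3 -149.9  292.7] F [-0.2 -0.6  0.1] op 0.01
x [-0.001  0.    -1.   ] y [ 1.    -0.004 -0.001] z [-0.004 -1.    -0.   ]
96 [-0.059  0.031] [-0.062  0.046] [120 130 139]
100 [-0.063  0.046] [-0.065  0.044] [112 121 127]
104 [-0.066  0.037] [-0.066  0.026] [110 118 125]
108 [-0.068  0.029] [-0.069  0.025] [148 161 169]
112 [-0.071  0.03 ] [-0.072  0.024] [147 159 168]
116 [-0.074  0.029] [-0.075  0.025] [150 161 171]
120 [-0.077  0.029] [-0.078  0.025] [145 157 166]
124 [-0.08   0.026] [-0.081  0.025] [147 157 167]
128 [-0.083  0.025] [-0.084  0.025] [145 156 165]
132 [-0.086  0.027] [-0.087  0.026] [150 161 171]
136 [-0.089  0.025] [-0.09   0.026] [143 154 164]
140 [-0.093  0.024] [-0.093  0.026] [146 157 165]
144 [-0.096  0.025] [-0.097  0.025] [150 161 170]
148 [-0.099  0.026] [-0.1    0.025] [148 159 167]
152 [-0.102  0.025] [-0.103  0.025] [150 159 168]
156 [-0.105  0.024] [-0.106  0.025] [142 154 162]
160 [-0.108  0.026] [-0.109  0.025] [150 162 170]
164 [-0.111  0.025] [-0.112  0.025] [148 160 169]
168 [-0.082  0.272] [-0.115  0.025] [124 133 140]
172 [-0.117  0.
[... 579 characters left out ...]
48  0.051] [-0.148  0.051] [105 114 120]
224 [-0.15   0.054] [-0.151  0.053] [104 111 119]
228 [-0.153  0.056] [-0.153  0.055] [107 115 122]
232 [-0.155  0.058] [-0.155  0.058] [105 113 118]
236 [-0.157  0.06 ] [-0.157  0.06 ] [ 60  89 117]
240 [-0.161  0.059] [-0.161  0.059] [ 63  91 122]
244 [-0.164  0.058] [-0.164  0.059] [ 65  97 130]
273 186 [ 0.519  -0.1262  0.0394] [41 55 29]
277 178 [ 0.5218 -0.1217  0.0312] [31 45 21]
285 174 [ 0.5278 -0.1188  0.0304] [41 58 24]
293 178 [ 0.5338 -0.1215  0.0326] [33 48 21]
298 186 [ 0.5372 -0.1263  0.0388] [39 55 23]
293 195 [ 0.5334 -0.1322  0.0428] [27 41 13]
285 198 [ 0.5277 -0.1345  0.0423] [36 50 23]
277 195 [ 0.5219 -0.132   0.0436] [36 49 22]
```

View pics/w11c.png

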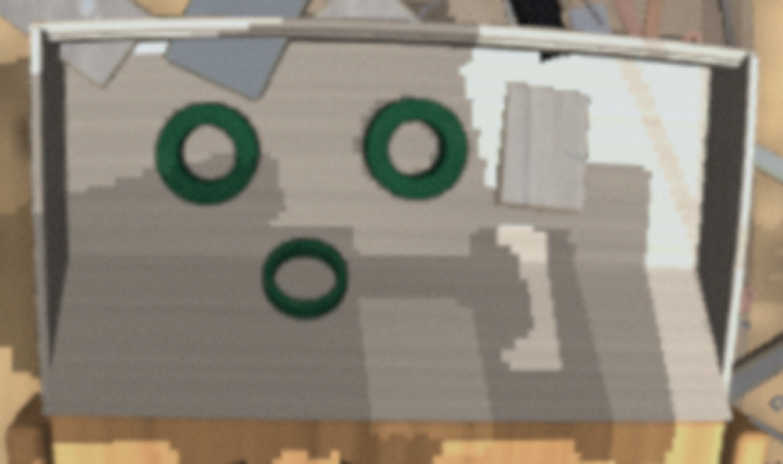

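Ring C leans flush on the chute with its lower edge caught at the foot (centre about y -0.127). That isn't clearly in the pan. I can't get the finger behind it, so I'll nudge it sideways along the foot with the closed fingers to break the friction. First I'll check positions.

```bash
python3 - <<'E'
from h import *
s,M=info((.4895,-.126,.207))
for n,u,v,z in(("A",252,143,.04),("B",323,142,.04),("chipL",354,140,.03),("chipR",382,140,.03),("chipb",368,162,.03),("wallR",432,170,.04)):
    print(n,wpix(u,v,z,M,s["tool_pos"]).round(4))
E
```

```text
t 18.7 pos [ 524.3 -149.9  292.7] F [-0.2 -0.6  0.1] op 0.01
x [-0.001  0.    -1.   ] y [ 1.    -0.004 -0.001] z [-0.004 -1.    -0.   ]
tool shift mm [ 85.8 -34.8 -23.8]
A [ 0.5044 -0.0947  0.04  ]
B [ 0.5548 -0.0941  0.04  ]
chipL [ 0.5797 -0.0926  0.03  ]
chipR [ 0.6019 -0.0918  0.03  ]
chipb [ 0.5912 -0.109   0.03  ]
wallR [ 0.6415 -0.1124  0.04  ]
```

carry_out(targets="0 0 -12 -8 0;0 0 -12 -8 0;0 0 -10.8 -8 0;0 20 0 0 0;0 20 0 0 0;0 15 0 0 0;0 15 0 0 0;0 10 0 0 0;0 5 0 0 0;0 0 0 0 0;0 0 0 0 0")

```text
clock: 19.62
tool_pos: [0.4898, -0.1258, 0.2084]
eef_rot: [0.501, 0.499, -0.501, 0.499]
contact_force: [0.3, -0.2, 0.8]
opening: 0.004
```

carry_out(targets="0 0 4 0 0;0 0 4 0 0;0 0 4 0 0;0 0 3 0 0;0 0 0 0 0;0 0 0 0 0")

```text
clock: 20.12
tool_pos: [0.505, -0.126, 0.2084]
eef_rot: [0.501, 0.499, -0.501, 0.499]
contact_force: [0.4, -0.3, 0.1]
opening: 0.01
```

```bash
python3 - <<'E'
from h import *
s,M=info()
p,d=eyes.snapshot("wrist");cv2.imwrite(f"pics/w12.png",p)
p,d=eyes.snapshot("side");cv2.imwrite("pics/s12.png",cv2.resize(p[110:190,255:375],None,fx=5,fy=5,interpolation=2))
E
```

```text
t 20.12 pos [ 505.  -126.   208.4] F [ 0.4 -0.3  0.1] op 0.01
x [ 0.001 -0.    -1.   ] y [ 1.    -0.004  0.001] z [-0.004 -1.     0.   ]
```

View pics/w12.png

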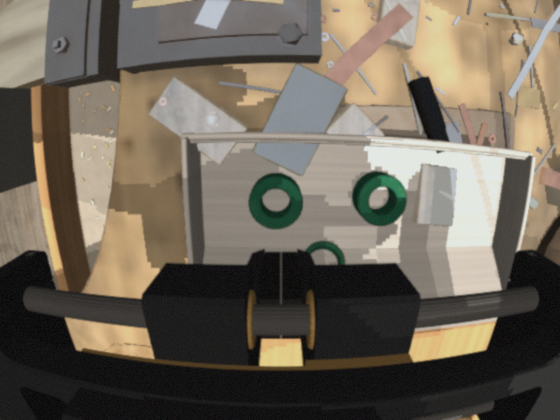

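View pics/s12.png

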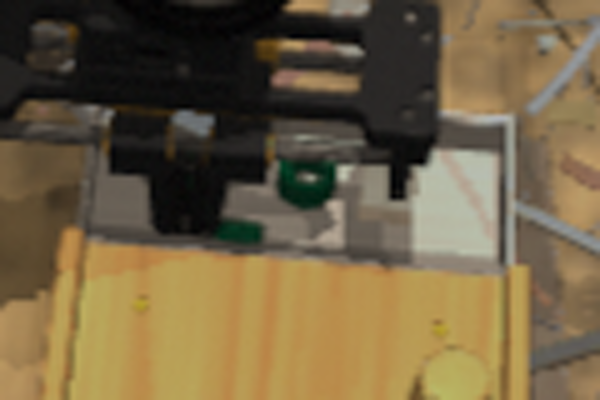

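C is still leaning, and the finger has just reached it. I'll push on further.

carry_out(targets="0 0 4 0 0;0 0 4 0 0;0 0 4 0 0;0 0 4 0 0;0 0 4 0 0;0 0 0 0 0;0 0 0 0 0")

```text
clock: 20.8
tool_pos: [0.525, -0.1259, 0.2082]
eef_rot: [0.501, 0.499, -0.501, 0.499]
contact_force: [0.2, -0.3, -0.4]
opening: 0.005
```

```bash
python3 - <<'E'
from h import *
s,M=info()
p,d=eyes.snapshot("wrist");cv2.imwrite(f"pics/w13.png",p[120:320,120:460])
p,d=eyes.snapshot("side");cv2.imwrite("pics/s13.png",cv2.resize(p[110:190,255:375],None,fx=5,fy=5,interpolation=2))
E
```

```text
t 20.8 pos [ 525.  -125.9  208.2] F [ 0.2 -0.3 -0.4] op 0.01
x [ 0.  0. -1.] y [ 1.    -0.004  0.   ] z [-0.004 -1.    -0.   ]
```

View pics/w13.png

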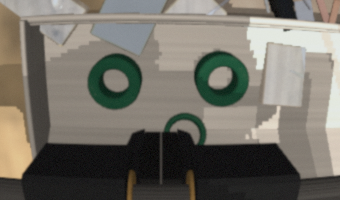

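View pics/s13.png

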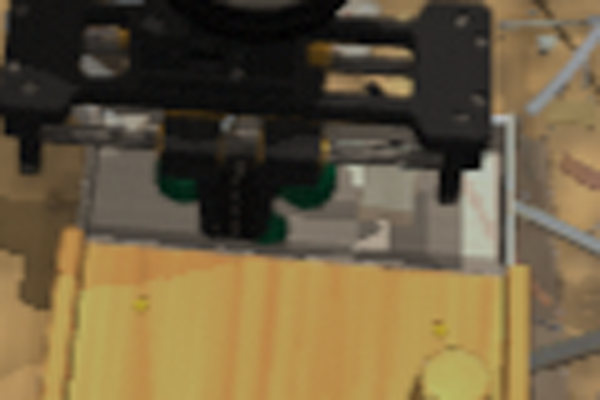

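C now looks rounder and further in. I'll lift straight up and look.

carry_out(targets="0 -5 -2 0 0;0 -15 0 0 0;0 -20 0 0 0;0 -20 0 0 0;0 -20 0 20 0;0 0 0 20 0;0 0 0 20 0;0 0 0 0 0;0 0 0 0 0;0 0 0 0 0")

```text
clock: 21.73
tool_pos: [0.5222, -0.185, 0.2883]
eef_rot: [0.501, 0.5, -0.501, 0.499]
contact_force: [-0.1, 1.0, -0.7]
opening: 0.004
```

```bash
python3 - <<'E'
from h import *
s,M=info()
img,D=eyes.snapshot("wrist");cv2.imwrite(f"pics/w14.png",cv2.resize(img[60:260,160:460],None,fx=2.5,fy=2.5,interpolation=2))
np.save("pics/w14.npy",D)
p=eyes.camera_params("wrist");K=p["intrinsics"];T=np.array(p["T_tool_cam"])
g=img.astype(int);m=((g[...,1]-g[...,2]>10)&(g[...,1]<110)).astype(np.uint8);m[250:]=0
n,l,st,c=cv2.connectedComponentsWithStats(m)
for i in range(1,n):
    if st[i,4]<60: continue
    P=[]
    for v,u in np.argwhere(l==i):
        a=np.array([(u-K[0,2])/K[0,0],(v-K[1,2])/K[1,1]]);th=np.hypot(*a)
        P.append(M@(T[:3,:3]@(np.r_[a/th*np.tan(th),1]*D[v,u])+T[:3,3])+s["tool_pos"])
    P=np.array(P);P=P[P[:,2]<.08]
    if len(P):print(st[i],c[i].round(0),np.percentile(P,[5,50,95],axis=0).round(4).tolist())
p,d=eyes.snapshot("side");cv2.imwrite("pics/s14.png",cv2.resize(p[90:290,225:425],None,fx=3,fy=3,interpolation=2))
E
```

```text
t 21.73 pos [ 522.2 -185.   288.3] F [-0.1  1.  -0.7] op 0.0
x [-0.     0.001 -1.   ] y [ 1.    -0.003 -0.   ] z [-0.003 -1.    -0.001]
[238  83  33  29 337] [253. 101.] [[0.4954, -0.1062, 0.034], [0.5037, -0.1018, 0.0388], [0.5141, -0.0876, 0.0399]]
[309  82  36  29 435] [326.  99.] [[0.5433, -0.1049, 0.0342], [0.5551, -0.0992, 0.0386], [0.565, -0.0872, 0.0399]]
[287 119  30  29 387] [302. 133.] [[0.528, -0.1315, 0.03], [0.5375, -0.1226, 0.0366], [0.5468, -0.1139, 0.0409]]
```

View pics/w14.png

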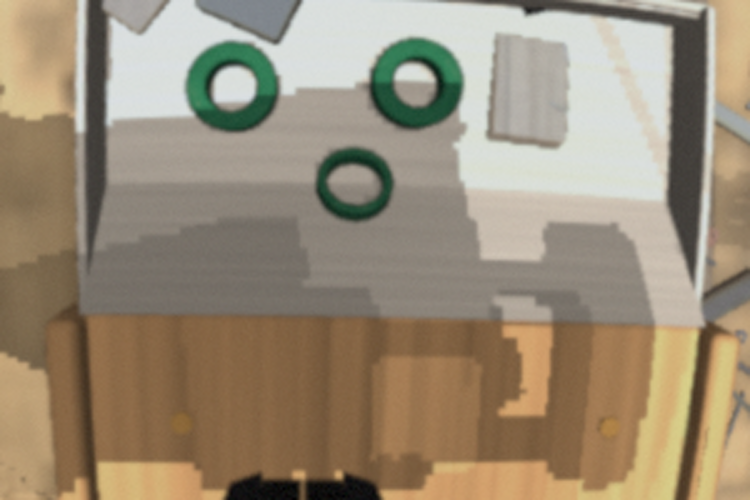

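View pics/s14.png

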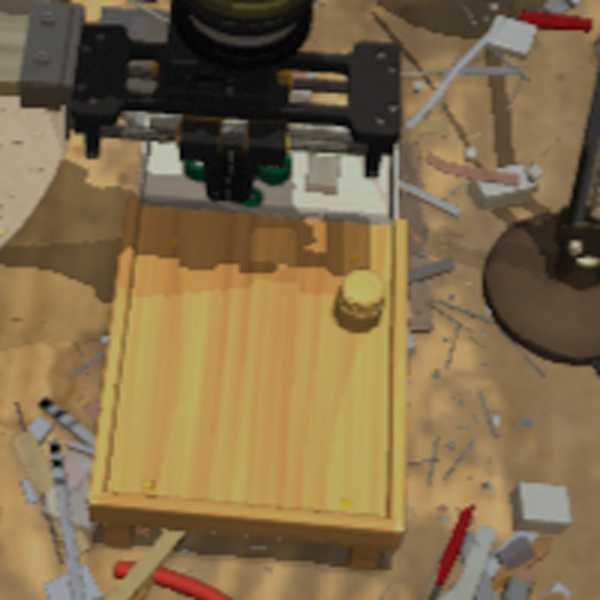

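C slid part of the way out: its centre is now near (0.538,-0.123) and it is still tilted. The same trick from the other side will also bring it back to the gap between A and B.

carry_out(targets="0 0 16 -21 0;0 0 16 -21 0;0 0 17 -21 0;0 0 0 0 0;0 20 0 0 0;0 20 0 0 0;0 15 0 0 0;0 15 0 0 0;0 10 0 0 0;0 4 0 0 0;0 0 0 0 0;0 0 0 0 0;0 0 -4 0 0;0 0 -4 0 0;0 0 -4 0 0;0 0 -4 0 0;0 0 -4 0 0;0 0 0 0 0;0 0 0 0 0")

```text
clock: 23.42
tool_pos: [0.5515, -0.1231, 0.2043]
eef_rot: [-0.501, -0.499, 0.501, -0.499]
contact_force: [-0.3, 0.5, -0.2]
opening: 0.005
```

```bash
cat > rings.py <<'E'
from h import *
def rings(name):
    s,M=info()
    img,D=eyes.snapshot("wrist");cv2.imwrite(f"pics/{name}.png",cv2.resize(img[60:310,130:460],None,fx=2.2,fy=2.2,interpolation=2))
    p=eyes.camera_params("wrist");K=p["intrinsics"];T=np.array(p["T_tool_cam"])
    g=img.astype(int);m=((g[...,1]-g[...,2]>10)&(g[...,1]<110)).astype(np.uint8);m[270:]=0
    n,l,st,c=cv2.connectedComponentsWithStats(m)
    for i in range(1,n):
        if st[i,4]<60: continue
        P=[]
        for v,u in np.argwhere(l==i):
            a=np.array([(u-K[0,2])/K[0,0],(v-K[1,2])/K[1,1]]);th=np.hypot(*a)
            P.append(M@(T[:3,:3]@(np.r_[a/th*np.tan(th),1]*D[v,u])+T[:3,3])+s["tool_pos"])
        P=np.array(P);P=P[P[:,2]<.08]
        if len(P):print(c[i].round(0),np.percentile(P,[5,50,95],axis=0).round(4).tolist())
E
python3 -c "
from rings import *
rings('w15')"
```

```text
t 23.42 pos [ 551.5 -123.1  204.3] F [-0.3  0.5 -0.2] op 0.01
x [-0. -0. -1.] y [ 1.    -0.004 -0.   ] z [-0.004 -1.     0.   ]
[287. 207.] [[0.5446, -0.1034, 0.0313], [0.555, -0.0929, 0.0387], [0.5655, -0.0813, 0.0399]]
[181. 209.] [[0.4932, -0.1043, 0.0301], [0.5043, -0.0934, 0.0385], [0.5153, -0.0825, 0.0398]]
[237. 247.] [[0.523, -0.1212, 0.0306], [0.5286, -0.1132, 0.0325], [0.5411, -0.1101, 0.0361]]
```

View pics/w15.png

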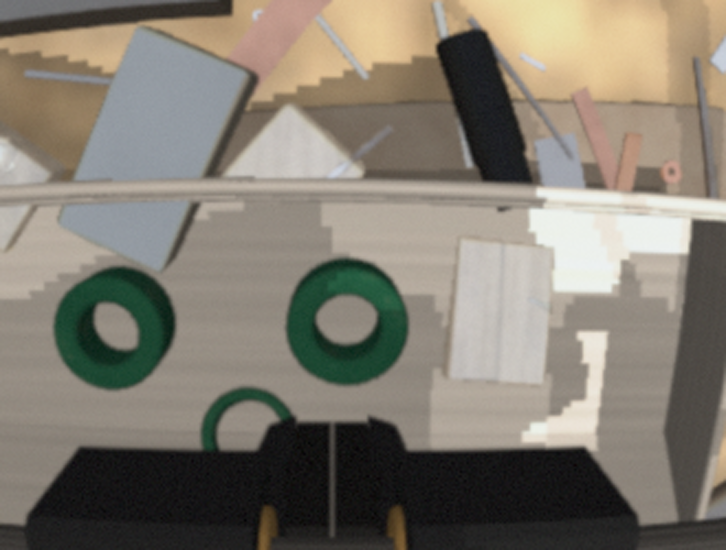

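C's lower edge keeps creeping in, now about y -0.109. A little further.

carry_out(targets="0 0 -4 0 0;0 0 -4 0 0;0 0 -4 0 0;0 0 0 0 0;0 0 2 0 0;0 -10 0 0 0;0 -20 0 0 0;0 -20 0 0 0;0 -20 0 20 0;0 -14 0 20 0;0 0 0 20 0;0 0 0 0 0;0 0 0 0 0")

```text
clock: 24.55
tool_pos: [0.5413, -0.1843, 0.2889]
eef_rot: [0.502, 0.498, -0.502, 0.499]
contact_force: [0.1, -0.3, -0.9]
opening: 0.006
```

```bash
python3 -c "
from rings import *
rings('w16')"
```

```text
t 24.55 pos [ 541.3 -184.3  288.9] F [ 0.1 -0.3 -0.9] op 0.01
x [ 0.001 -0.001 -1.   ] y [ 1.    -0.007  0.001] z [-0.007 -1.     0.001]
[300.  99.] [[0.5449, -0.1048, 0.0351], [0.5561, -0.0998, 0.0387], [0.5657, -0.087, 0.0399]]
[219.  93.] [[0.4958, -0.1004, 0.0326], [0.4977, -0.0911, 0.0372], [0.5051, -0.0873, 0.0393]]
[230. 106.] [[0.4971, -0.1065, 0.0352], [0.5072, -0.1036, 0.0386], [0.5157, -0.0921, 0.0399]]
[258. 126.] [[0.5169, -0.1265, 0.0307], [0.5263, -0.117, 0.0338], [0.5356, -0.1078, 0.0368]]
```

View pics/w16.png

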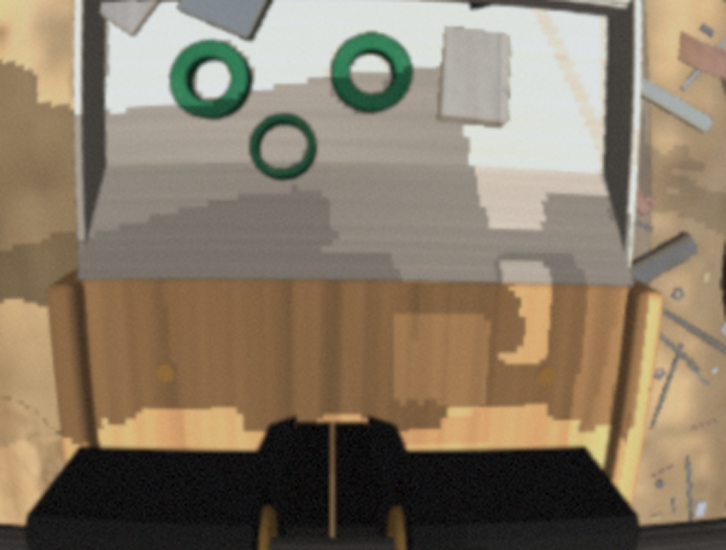

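Ring C now lies between A and B, centred at about (0.526,-0.117). That is tray y ≈ +130 mm, over the pan floor; only its rear edge still rests a few mm up the foot of the chute. It is stable, so I'll back the arm off and do a final check.

carry_out(targets="0 -20 -10 20 0;0 -20 -10 20 0;0 -20 -10 20 0;0 -20 -10 20 0;0 -10 -10 20 0;0 0 -10 20 0;0 0 -10 20 0;0 0 0 0 0;0 0 0 0 0;0 0 0 0 0;0 0 0 0 0;0 0 0 0 0;0 0 0 0 0")

```text
clock: 25.68
tool_pos: [0.4716, -0.3216, 0.3782]
eef_rot: [0.501, 0.5, -0.5, 0.499]
contact_force: [0.8, -0.0, -0.5]
opening: 0.002
```

```bash
python3 - <<'E'
from rings import *
rings('w17')
p,d=eyes.snapshot("side");cv2.imwrite("pics/s17.png",p)
a=cv2.imread("pics/side0.png")
for n,(y0,y1,x0,x1) in dict(cup=(172,205,332,358),pliers=(272,312,255,340),lighter=(285,335,180,205)).items():
    print(n,cv2.absdiff(a[y0:y1,x0:x1],p[y0:y1,x0:x1]).mean().round(1))
E
```

```text
t 25.68 pos [ 471.6 -321.6  378.2] F [ 0.8 -0.  -0.5] op 0.0
x [ 0.     0.001 -1.   ] y [ 1.    -0.002  0.   ] z [-0.002 -1.    -0.001]
cup 15.2
pliers 13.1
lighter 12.9
```

View pics/w17.png

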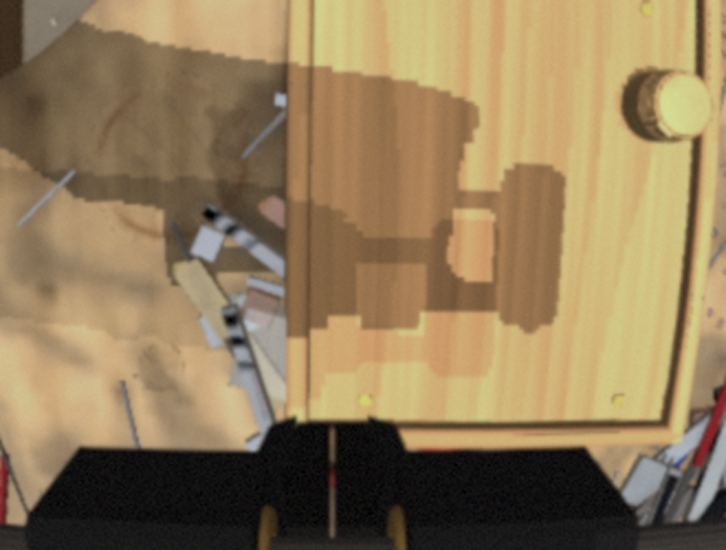

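View pics/s17.png

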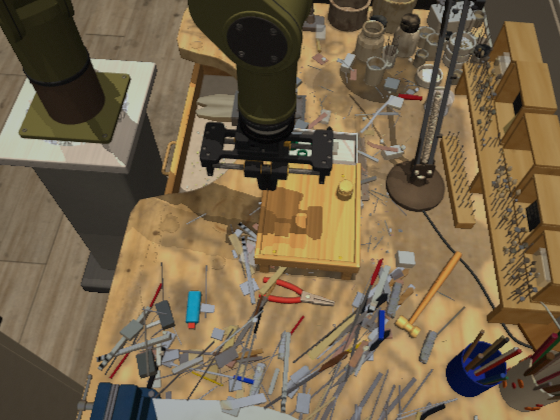

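The side view shows the board empty except for the cup, still at (345,188). The pliers and the lighter are where they were. Handing in.

```bash
python3 -c "
from plant import r
print(r.finish_job())"
```

```text
the job is handed in; nothing more can be done
None
```

All three rings were swept over the open edge with the closed fingers and are in the catch pan. I handed the job in at about 25.8 s; no verdict came back.

- **Large rings (A and B):** both slid straight down the chute and lie flat on the pan floor.
- **Small ring (C):** it first stopped leaning on the foot of the chute. I nudged it sideways twice with the closed fingers. Its centre is now over the pan floor, at about tray y +130 mm. It is not quite flat: it tilts by about 17°, with its rear edge still resting a few mm up the foot of the chute. I left it there because pressing it down seemed riskier than leaving it.
- **Everything else:** in the last side picture the cup, pliers and lighter look unmoved. My automatic before-and-after comparison of those areas was inconclusive, because it differed about equally for all three (13–15 grey levels). So I relied on the picture itself.
- **Forces:** the wrist readings taken at the end of each move were about 1 N or less on each axis. The arm was clear of everything at the end.
- **Not checked at the end:** the last full view of the pan was just before I backed the arm away, so the rings were not measured again after that.

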